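# Shim the rocking microscope stand

## Task

The microscope stand rocks because one foot of its base, the one nearest the wooden wedge, is too short. Push the wedge along the table, thin end first, under that foot until the stand sits level and no longer rocks, and move the stand only by the wedge, not by hand. Then press down lightly with a fingertip on the round black cap above that foot to prove that it stays firm; do not lift the wedge off the table, and leave everything else where it stands.

Things in the scene. Friction and masses are not known exactly. Their poses are not given: they have to be found in the camera images.
- scope: Fixed footing of a heavy microscope boom stand, which cannot slide, only rock. Origin on the table under the centre of its teal base plate (250 x 200 x 14 mm, top 42 mm above the table when level); x along the 250 mm side (away from the robot at yaw 0), y along the 200 mm side. Feet at (+-105, +-80) mm; the one at (-105, -80) is short, and it rocks on the two beside it.
- rock (a joint): Rocking angle of the stand, rad. 0 = level, a firm stop, where the opposite foot is down; about 0.063 = sunk, with the short foot down on the table, where its weight (about 4 N on that foot) holds it at the start. One rad is 127 mm of height at the short foot.
- short_foot (a point): Lowest point of the short foot, a black rubber dome of 14 mm radius, so that the wedge's thin end can slip under it. It is about 0.3 mm above the table when sunk and 8.3 mm above it when level. Carried by the stand.
- foot_cap (a point): Centre of the upper face of the round black cap (26 mm across, 10 mm high) that stands on the plate directly over the short foot; 52 mm above the table when level. Firm, no travel of its own. The other corners have like caps. Carried by the stand.
- wedge: Loose wooden wedge, 50 g, 80 long, 42 wide, 16 mm high at its thick end, 2 mm at its thin end, flat below, evenly sloped above. Origin at the centre of its underside; +x to the thin end. It lies on the stand's -y side, thin end roughly towards the short foot, 20 to 80 mm short of it, a little crooked. Level comes with the foot's centre about 35 mm in from the thin end; 4 to 10 N drives it; friction then holds it.
- pillar (a point): Centre of the top of the stand's steel pillar, 34 mm thick, 402 mm above the table. The boom runs from it to the stand's +y side, 360 mm above the table, to the microscope head some 320 mm away, whose lowest part is 210 mm above the table. Keep clear.
- block: Bystander: loose flat wooden square, 45 x 45 x 12 mm. Origin at the centre of its underside.
- spool: Bystander: loose metal spool, 52 mm across, 40 mm high, standing. Origin at the centre of its underside.
- driver: Bystander: loose screwdriver, 150 mm long, lying. Origin under its middle.
- flux: Bystander: loose white bottle with a blue cap, 56 mm across, 120 mm high. Origin at the centre of its underside.
- pack: Bystander: loose black battery pack, 70 x 130 x 22 mm. Origin at the centre of its underside.
- redbox: Bystander: loose red box, 60 x 80 x 40 mm. Origin at the centre of its underside.
- collar: Bystander: loose steel ring, 32 mm across, 12 mm high. Origin at the centre of its underside.
Mind the look-alikes: they are no part of the job. Leave any white look-alike of the wedge alone.

How it is judged:
On the way, in this order (a step that is already met when the one before it is completed fails the run):
1. the wedge carries the short foot and the stand is level (value of joint rock below 0.008 rad and contact force between wedge and scope above 1 N and horizontal distance between short_foot and wedge below 0.035 m), for 0.2 s.
2. a fingertip presses on the cap and the stand stays level (value of joint rock below 0.008 rad and contact force between wedge and scope above 1 N and contact force between the fingers and scope above 2 N and horizontal distance between the grasp point and foot_cap below 0.05 m), for 0.1 s.
At the end, for the whole second after the job is handed in: The stand is level (rocking angle under 0.008 rad, 1 mm at the foot), its short foot is carried by the wedge (over 1 N; wedge origin within 35 mm of the foot seen from above), and the wedge lies flat on the table at rest (all of step 1 and angle between wedge's own z axis and vertical below 0.06 rad and height (world z) of wedge below 0.006 m and linear speed of wedge below 0.01 m/s); the robot touches nothing.
It fails at once if the wedge is lifted off the table (over 10 mm) (height (world z) of wedge above 0.01 m).
It fails at once if the stand is moved by hand: the fingers bear on it (over 3 N) while it is not level (contact force between the fingers and scope above 3 N and value of joint rock above 0.015 rad).
It fails at once if the stand is pressed hard (over 50 N) (contact force between the fingers and scope above 50 N).
It fails at once if a bystander is displaced by more than 30 mm (distance of any of block, spool, driver, flux, pack, redbox, collar from where it was at the start of the episode above 0.03 m).
It also fails if it takes over 54 s, if anything falls off the work surface, if the arm or the gripper's body presses on something with over 40 N, if the wrist force passes 120 N, or if a joint passes its speed limit or range.

## Robot

A 7-joint arm with a two-finger parallel gripper is mounted at the origin on the work surface. World frame = base frame: x ahead of the robot, y to its left, z up, the work surface at z = 0. Lengths are in m, angles in rad, forces in N, time in s.
With the tool pointing down it reaches from about 0.4 to 0.85 m from the base axis. Payload 10.4 kg.
Tool frame: the origin (TCP) lies on the front face of the gripper's body, between the roots of the fingers; the fingertips stand 73 mm ahead of it and the grasp point (between the pads) lies 54 mm ahead of it; z points along the fingers, y is the line along which they close (so a half turn about z gives the same grasp; the last joint's range is limited). The gripper opens to 85 mm and grips with 20 to 120 N. Pads are 22 mm wide; open, the fingers measure 114 mm over their backs; the gripper's body (76 mm by 85 mm) begins 54 mm behind the grasp point. The pads swing forward as they close: fully open they stand 13 mm farther back than shut.
Start: joints at [1.206, 0.332, -0.065, 1.46, 0.022, 1.35, -0.088], TCP at [0.21, -0.589, 0.304] pointing down, gripper open.
Joint ranges: [-2.6, 2.6], [-0.5, 2.12], [-1.47, 1.34], [0.16, 2.42], [-1.27, 4.41], [0.06, 2.06], [-2.6, 2.6]. Speed limits (rad/s): [2.22, 2.22, 2.79, 2.79, 3.14, 3.14, 3.14].

## Interface

Orientations are given as a unit quaternion [x, y, z, w].
In Python, from workcell import manip gives the robot as it stands.
- The arm moves only by the shell command python3 -m jog 'ROWS' [FORCE]. ROWS is JSON, a list of rows, each an object with "grip": the gripper command: -1 is fully open, 1 is shut, values between are in proportion; "slide": the shift along the tool's x, y, z in cm, a list of three; "yaw": the turn about the tool's z in rad. A call has 1 to 8 rows; each row shifts and turns the commanded pose from where the row before left it, along the tool's axes as they then stand; what a row does not reach is not made up. A row lasts 1/10 s, in which the tool goes at most 50 mm and 8.59 degrees, less where a joint would pass 70% of its speed; a pose out of reach is approached as far as the arm can. A call with a gripper value outside its range is refused whole. The fingers move at their own pace and stop on an object; FORCE is the grip in N (left out, the last holds). Time passes only in rows, so rows that do not move let the fingers close. It gives the time, the measured TCP pose, the force, the opening and the grip force at its end, in the units of the state.
- manip.get_obs(): the state, without advancing time (a new reading comes with each control period).
- manip.camera(name): name is "scene" or "side" or "wrist"; returns the picture (400x640x3 uint8, blue, green, red); there is no depth.
- manip.calibration(name): a dict with "vfov" (degrees; the focal length in pixels is half the picture's height over the tangent of half this angle, whatever the lens; pixels are square), "cx", "cy" (the principal point, pixels), "camera_from_world" (4x4, takes a point from world to camera coordinates). Camera axes: x right, y down, z forward; pixel columns grow to the right and rows downward; lengths in m; the calibration is good to about 2 mm. A picture is of the moment at which its call begins: read the wrist's pose just before it. calibration takes no time and is no camera call; for the wrist camera it gives the pose at the moment of the call.
- manip.hand_in(): hands the job in; it is judged then, once.
Trained networks look in the newest picture that a camera, given by its name, has taken for a name from the list of things; names that differ only in an ending like _2 or _b are one class to them, and where a whole thing is asked for, a point or a joint stands for the part that bears it (a point fixed in the world has none). Each returns a list of dicts, best first, with "conf" (0 to 1); they miss things now and then, are a little off and sometimes report something else, mostly with a low value. They report only what shows in the picture. A call takes as long as a camera call. They do not tell look-alikes from the thing itself.
- manip.masks_of(thing, camera): "region" (400x640 bool, what is visible of it) and "centre" ([column, row] in pixels, amid what is visible of it).
The state is a dict: "clock": time; "joint_pos": joint angles; "joint_velocities": joint speeds; "tau": joint torques, N m; "position": TCP position; "ee_rot": TCP orientation; "ft_force": force on the tool from outside, world axes, zero at the start; "torque": the same for the moment, N m; "grip_width": opening from 0.0 (shut) to 1.0 (fully open); "grasp_force": force on a finger pad.
Only numpy, scipy, OpenCV 4.12 (cv2) and the standard library are available. Lean on these libraries where they do the work, as an engineer would, in place of code of your own. Each camera call takes 0.05 s, during which the arm holds its last target. There are 200 camera calls.

## Working session

There is one attempt and no reset: what is moved stays moved. The work goes in short steps, Python scripts to look and compute and a shell command to move; the robot and the scene stay as the last step left them, time stands still between calls to the robot, and variables do not carry over. Pictures are saved under pics/ and viewed, at most 10 in all, crops included, and the job is handed in when it is done.

```bash
mkdir -p pics; cat > h.py <<'E'
import numpy as np,cv2
from workcell import manip
from scipy.spatial.transform import Rotation as R
def cal(n):
    c=manip.calibration(n); f=200/np.tan(np.radians(c['vfov']/2)); return f,c['cx'],c['cy'],np.array(c['camera_from_world'])
def ray(n,px,z,c=None):
    f,cx,cy,T=c or cal(n); px=np.atleast_2d(px).astype(float)
    d=np.c_[(px[:,0]-cx)/f,(px[:,1]-cy)/f,np.ones(len(px))]@T[:3,:3]
    o=-T[:3,:3].T@T[:3,3]; return o+d*((z-o[2])/d[:,2])[:,None]
def proj(n,P,c=None):
    f,cx,cy,T=c or cal(n); p=np.atleast_2d(P)@T[:3,:3].T+T[:3,3]; return np.c_[p[:,0]/p[:,2]*f+cx,p[:,1]/p[:,2]*f+cy]
E
python3 - <<'E'
from h import *
for n in ['scene','side']:
    im=manip.camera(n); cv2.imwrite(f'pics/{n}0.png',im)
    for t in ['wedge','scope','block','foot_cap','spool','driver','collar','redbox','pack','flux']:
        for m in manip.masks_of(t,n)[:3]:
            print(n,t,round(m['conf'],2),np.round(m['centre']),m['region'].sum(),ray(n,m['centre'],0.01).round(3)[0])
    print(n,'cam pos',(-cal(n)[3][:3,:3].T@cal(n)[3][:3,3]).round(2))
o=manip.get_obs();print(o['clock'],o['position'],R.from_quat(o['ee_rot']).as_matrix().round(3))
E
```

```text
scene wedge 0.86 [315. 228.] 271 [ 0.509 -0.09   0.01 ]
scene wedge 0.69 [300. 202.] 231 [ 0.416 -0.171  0.01 ]
scene scope 0.6 [380. 286.] 9650 [0.667 0.162 0.01 ]
scene scope 0.15 [479. 263.] 529 [0.517 0.473 0.01 ]
scene block 0.57 [358. 217.] 144 [0.433 0.047 0.01 ]
scene block 0.28 [301. 257.] 235 [ 0.625 -0.113  0.01 ]
scene block 0.24 [317. 230.] 269 [ 0.517 -0.082  0.01 ]
scene foot_cap 0.63 [380. 288.] 9512 [0.675 0.163 0.01 ]
scene spool 0.57 [303. 257.] 239 [ 0.626 -0.105  0.01 ]
scene driver 0.66 [276. 241.] 140 [ 0.586 -0.21   0.01 ]
scene driver 0.24 [381. 288.] 9546 [0.676 0.165 0.01 ]
scene collar 0.54 [416. 204.] 64 [0.332 0.245 0.01 ]
scene redbox 0.62 [476. 264.] 564 [0.52  0.465 0.01 ]
scene redbox 0.54 [383. 287.] 9650 [0.668 0.173 0.01 ]
scene pack 0.78 [188. 183.] 583 [ 0.428 -0.595  0.01 ]
scene flux 0.81 [426. 232.] 391 [0.44  0.288 0.01 ]
scene flux 0.6 [401. 282.] 9701 [0.64  0.227 0.01 ]
scene flux 0.5 [417. 206.] 65 [0.339 0.249 0.01 ]
scene cam pos [1.2  0.07 1.34]
side wedge 0.73 [349. 202.] 3418 [0.836 0.271 0.01 ]
side wedge 0.63 [321. 268.] 126 [ 0.503 -0.099  0.01 ]
side scope 0.75 [346. 203.] 3456 [0.818 0.263 0.01 ]
side scope 0.73 [348. 199.] 3260 [0.846 0.291 0.01 ]
side foot_cap 0.67 [347. 205.] 3353 [0.813 0.247 0.01 ]
side spool 0.67 [354. 259.] 209 [ 0.632 -0.109  0.01 ]
side driver 0.7 [362. 282.] 179 [ 0.592 -0.224  0.01 ]
side pack 0.84 [376. 390.] 1120 [ 0.416 -0.566  0.01 ]
side cam pos [ 0.06 -1.01  0.84]
1.1 [ 0.20950957 -0.58886061  0.30396247] [[ 0.942  0.335  0.   ]
 [ 0.335 -0.942 -0.   ]
 [ 0.     0.    -1.   ]]
```

```bash
python3 - <<'E'
import cv2,numpy as np
a=cv2.imread('pics/scene0.png');b=cv2.imread('pics/side0.png')
cv2.imwrite('pics/c1.png',cv2.resize(a[170:340,240:500],None,fx=3,fy=3,interpolation=cv2.INTER_CUBIC))
cv2.imwrite('pics/c2.png',cv2.resize(b[120:320,230:490],None,fx=3,fy=3,interpolation=cv2.INTER_CUBIC))
E
```

```text
(no output)
```

View pics/c1.png

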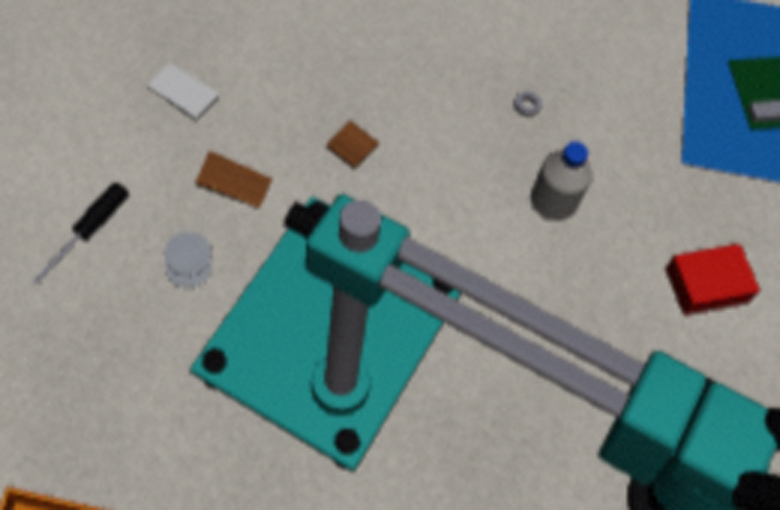

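View pics/c2.png

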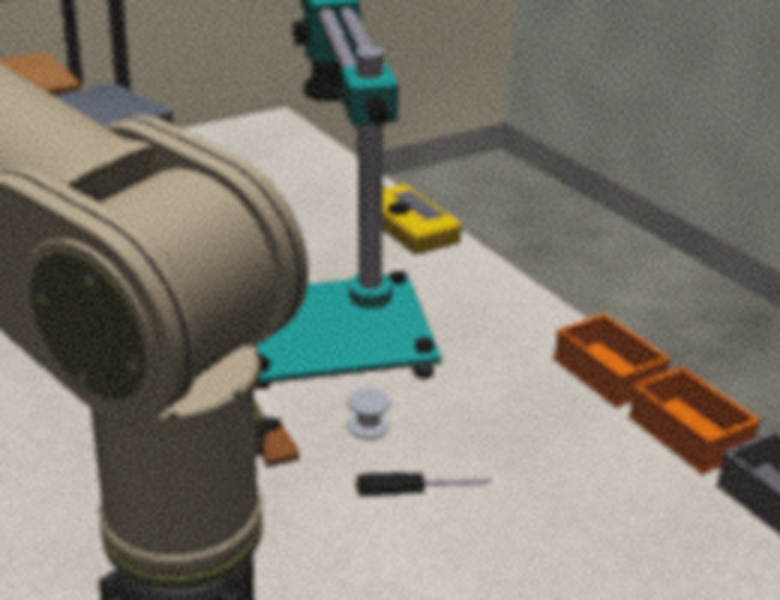

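The scene picture shows the brown wedge at about (318,230). The white look-alike is at (301,200), the flat brown block at (358,217), the spool at (303,256), and the teal plate has its short-foot corner near (344,237). The brown wooden one is the wedge: it is 80 x 42 mm and points at the corner cap, while the white one is excluded.

```bash
cat >> h.py <<'E'
from scipy.optimize import least_squares
def stand(p,P,rock=0.063):
    # local points -> world, rocking about the diagonal through feet (-105,80),(105,-80) at z~0
    P=np.atleast_2d(P).astype(float); a=np.array([.21,-.16,0]);a/=np.linalg.norm(a)
    s=R.from_rotvec(a*rock); 
    if s.apply([-.105,-.08,0])[2]>0: s=s.inv()
    return R.from_euler('z',p[2]).apply(s.apply(P))+[p[0],p[1],0]
WC=np.array([[.04,.021,.002],[.04,-.021,.002],[-.04,-.021,.016],[-.04,.021,.016]])
def wedge(p,P): return R.from_euler('z',p[2]).apply(np.atleast_2d(P))+[p[0],p[1],0]
E
python3 - <<'E'
from h import *
c=cal('scene')
px=np.array([[190,372],[352,470],[460,295],[312,200]])/3+[240,170]
print(ray('scene',px,.042,c).round(3))
# try the plate yaw candidates
L=np.array([[.125,-.1,.042],[.125,.1,.042],[-.125,.1,.042],[-.125,-.1,.042]])
for k in range(4):
    r=least_squares(lambda p:(proj('scene',stand(p,np.roll(L,k,0)),c)-px).ravel(),[.66,.03,k*1.57])
    print(k,r.x.round(3),r.cost.round(2),'foot',stand(r.x,[-.105,-.08,.008])[0].round(3),'cap',stand(r.x,[-.105,-.08,.052])[0].round(3), proj('scene',stand(r.x,[-.105,-.08,.052]),c))
px=np.array([[271,183],[262,208],[195,178],[208,152]])/3+[240,170]
for k in range(4):
    r=least_squares(lambda p:(proj('scene',wedge(p,WC),c)-np.roll(px,k,0)).ravel(),[.5,-.09,k*1.57])
    print(k,r.x.round(3),r.cost.round(2))
E
```

```text
[[ 0.76  -0.07   0.042]
 [ 0.823  0.112  0.042]
 [ 0.612  0.193  0.042]
 [ 0.535  0.016  0.042]]
0 [ 0.683  0.064 -0.368] 13.22 foot [ 0.556  0.027 -0.   ] cap [0.554 0.026 0.044] [[345.89339019 241.82691018]]
1 [0.681 0.062 1.186] 193.13 foot [ 0.716 -0.066 -0.   ] cap [ 0.718 -0.068  0.044] [[307.18442377 281.25266166]]
2 [0.679 0.061 2.78 ] 24.0 foot [ 0.806  0.099 -0.   ] cap [0.808 0.101 0.044] [[354.52613098 320.8582698 ]]
3 [0.684 0.058 4.351] 230.44 foot [ 0.646  0.185 -0.   ] cap [0.645 0.187 0.044] [[390.24901362 276.97810141]]
0 [ 0.514 -0.079  1.402] 1.79
1 [ 0.513 -0.079  3.027] 121.79
2 [ 0.514 -0.08   4.427] 6.55
3 [ 0.513 -0.079  6.119] 161.24
```

```bash
python3 -m jog '[{"grip":-1,"slide":[3.7,-2.9,0],"yaw":0},{"grip":-1,"slide":[3.7,-2.9,0],"yaw":0},{"grip":-1,"slide":[3.7,-2.9,0],"yaw":0},{"grip":-1,"slide":[3.7,-2.9,0],"yaw":0},{"grip":-1,"slide":[3.7,-2.9,0],"yaw":0},{"grip":-1,"slide":[3.7,-2.9,0],"yaw":0},{"grip":-1,"slide":[3.7,-2.9,0],"yaw":0},{"grip":-1,"slide":[3.7,-2.9,0],"yaw":0}]' 40
python3 -m jog '[{"grip":-1,"slide":[3.7,-2.9,0],"yaw":0},{"grip":-1,"slide":[3.7,-2.9,0],"yaw":0},{"grip":-1,"slide":[0,0,0],"yaw":-0.14},{"grip":-1,"slide":[0,0,0],"yaw":-0.14},{"grip":-1,"slide":[0,0,0],"yaw":-0.14},{"grip":-1,"slide":[0,0,0],"yaw":-0.14},{"grip":-1,"slide":[0,0,0],"yaw":-0.14},{"grip":-1,"slide":[0,0,0],"yaw":-0.14}]'
python3 -m jog '[{"grip":-1,"slide":[0,0,0],"yaw":-0.11},{"grip":-1,"slide":[0,0,0],"yaw":-0.11},{"grip":-1,"slide":[0,0,0],"yaw":0}]'
python3 - <<'E'
from h import *
o=manip.get_obs();print(o['clock'],o['position'],R.from_quat(o['ee_rot']).as_matrix().round(3),o['joint_pos'])
im=manip.camera('wrist');c=cal('wrist');cv2.imwrite('pics/w1.png',im);np.save('c_w1.npy',np.array(c,dtype=object),allow_pickle=True)
for t in ['wedge','foot_cap']:
    for m in manip.masks_of(t,'wrist')[:3]: print(t,m['conf'],m['centre'],m['region'].sum(),ray('wrist',m['centre'],0.008,c)); cv2.imwrite(f'm_{t}.png',m['region']*255) if t=='wedge' else 0
p=(.683,.064,-.368)
print('cap',proj('wrist',stand(p,[-.105,-.08,.052]),c),'wedge',proj('wrist',wedge((.514,-.079,1.402),WC),c))
E
```

```text
clock: 1.9
position: [0.4113, -0.2693, 0.3043]
ee_rot: [0.985, 0.17, 0.0, 0.0]
ft_force: [1.0, -0.7, 0.1]
grip_width: 0.998
grasp_force: 0.0
clock: 2.7
position: [0.4609, -0.1916, 0.304]
ee_rot: [0.829, 0.56, 0.0, 0.0]
ft_force: [0.2, 0.3, -0.5]
grip_width: 1.0
grasp_force: 0.0
clock: 3.0
position: [0.4609, -0.1916, 0.304]
ee_rot: [0.764, 0.646, 0.0, 0.0]
ft_force: [-0.6, -0.5, 0.6]
grip_width: 1.001
grasp_force: 0.0
3.0 [ 0.46088521 -0.19162073  0.30399543] [[ 0.167  0.986  0.   ]
 [ 0.986 -0.167 -0.   ]
 [-0.     0.    -1.   ]] [ 0.76046199  0.0842293  -0.47937842  1.76428316  0.04034982  1.30254032
  0.10454318]
wedge 0.95 [269.5, 168.5] 2024 [[ 0.40372006 -0.16695293  0.008     ]]
wedge 0.64 [347.5, 76.9] 2702 [[ 0.51565429 -0.07811596  0.008     ]]
foot_cap 0.72 [542.5, 7.8] 2124 [[ 0.73685102 -0.04498432  0.008     ]]
cap [[375.264691   -53.31501693]] wedge [[328.18276339  41.18648666]
 [364.83522458  41.09733965]
 [363.9879175  113.68904503]
 [328.13085145 113.77706065]][ WARN:0@0.787] global loadsave.cpp:1063 imwrite_ Unsupported depth image for selected encoder is fallbacked to CV_8U.
```

View pics/w1.png

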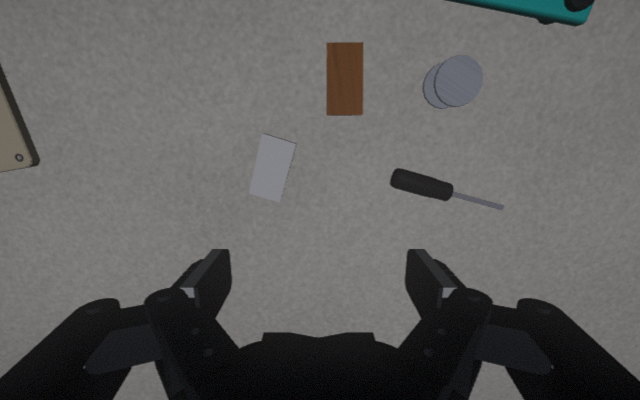

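The wrist picture shows the brown wedge at (345,78), squarely aligned with the tool, matching the scene fit to a pixel or two. The white look-alike is at (272,168), the spool at (455,82) and the plate edge at the top right. Next I'll move above the grasp spot and look at the foot.

```bash
python3 -m jog '[{"grip":-1,"slide":[4.6,1.65,0],"yaw":0},{"grip":-1,"slide":[4.6,1.65,0],"yaw":0},{"grip":-1,"slide":[0,0,0],"yaw":0}]'
python3 - <<'E'
from h import *
o=manip.get_obs();print(o['clock'],o['position'],o['joint_pos'].round(2) if hasattr(o['joint_pos'],'round') else o['joint_pos'])
im=manip.camera('wrist');c=cal('wrist');cv2.imwrite('pics/w2.png',im)
for t in ['wedge','foot_cap','scope']:
    for m in manip.masks_of(t,'wrist')[:3]: print(t,m['conf'],m['centre'],m['region'].sum(),ray('wrist',m['centre'],0.008,c))
p=(.683,.064,-.368)
L=np.array([[.125,-.1,.042],[-.125,.1,.042],[-.125,-.1,.042],[-.105,-.08,.052],[-.105,-.08,.052],[-.105,.08,.052]])
print('cap',proj('wrist',stand(p,L),c).round(),'wedge',proj('wrist',wedge((.514,-.079,1.402),WC),c).round())
E
```

```text
clock: 3.45
position: [0.5111, -0.0997, 0.3043]
ee_rot: [0.762, 0.647, 0.002, -0.0]
ft_force: [-0.3, -0.9, 0.1]
grip_width: 1.006
grasp_force: 0.0
3.45 [ 0.51107114 -0.09965405  0.304286  ] [ 0.63  0.14 -0.57  1.71  0.08  1.31 -0.12]
wedge 0.88 [249.1, 238.7] 1642 [[ 0.40631287 -0.1661206   0.008     ]]
wedge 0.84 [316.0, 161.5] 2199 [[ 0.51188003 -0.07921731  0.008     ]]
foot_cap 0.94 [448.7, 51.8] 25975 [[0.68150925 0.01859461 0.008     ]]
scope 0.83 [453.8, 53.1] 26100 [[0.68717727 0.01628843 0.008     ]]
cap [[ 539.  124.]
 [ 362. -167.]
 [ 317.   76.]
 [ 339.   58.]
 [ 339.   58.]
 [ 380. -142.]] wedge [[301. 128.]
 [335. 128.]
 [334. 194.]
 [301. 194.]]
```

View pics/w2.png

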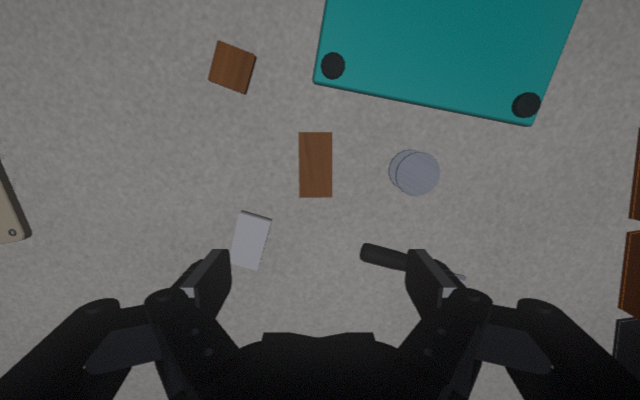

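The wrist picture shows the short-foot cap at (333,65), the neighbouring cap at (526,104), the plate corners at (314,84) and (533,125), and the wedge spanning (299,132) to (333,197). I'll refine both poses from it.

```bash
python3 - <<'E'
from h import *
c=cal('wrist'); im=cv2.imread('pics/w2.png')
hsv=cv2.cvtColor(im,cv2.COLOR_BGR2HSV)
w=cv2.inRange(hsv,(3,70,40),(20,255,200)); w[:,:270]=0; w[:,360:]=0; w[:110]=0;w[215:]=0
k=max(cv2.findContours(w,cv2.RETR_EXTERNAL,cv2.CHAIN_APPROX_NONE)[0],key=cv2.contourArea)
b=cv2.boxPoints(cv2.minAreaRect(k)); print(b.round(1))
b=b[np.argsort(b[:,1])]; t=b[:2][np.argsort(b[:2,0])]; u=b[2:][np.argsort(-b[2:,0])]; q=np.r_[t,u]
rw=least_squares(lambda p:(proj('wrist',wedge(p,WC),c)-q).ravel(),[.514,-.079,1.4]);print('wedge',rw.x.round(4),rw.cost)
# caps: dark blobs within plate
d=(hsv[...,2]<45).astype(np.uint8); d[130:]=0; d[:,:300]=0
n,l,s,ce=cv2.connectedComponentsWithStats(d); i=[j for j in range(1,n) if s[j,4]>150]; print(ce[i].round(1),s[i])
L=np.array([[-.105,-.08,.047],[.105,-.08,.047],[-.125,-.1,.042],[.125,-.1,.042]])
px=np.array([[333,65],[526,104],[314,82],[533,124]],float)
for rock in (0.063,):
    r=least_squares(lambda p:(proj('wrist',stand(p,L,rock),c)-px).ravel(),[.683,.064,-.368]);print('stand',r.x.round(4),r.cost,r.fun.round(1))
f=stand(r.x,[-.105,-.08,.008])[0];fl=stand(r.x,[-.105,-.08,.008],0)[0];print('foot',f,'level',fl,'cap',stand(r.x,[-.105,-.08,.052],0))
print('foot in wedge frame',R.from_euler('z',-rw.x[2]).apply(f-[*rw.x[:2],0]))
E
```

```text
[[299. 132.]
 [331. 132.]
 [331. 197.]
 [299. 197.]]
wedge [ 0.5084 -0.0879  1.3989] 1.6182162254441663
[[332.3  65.4]
 [525.7 104.6]] [[321  53  23  26 451]
 [512  93  28  25 537]]
stand [ 0.6746  0.0561 -0.3561] 8.649756218394629 [-0.2 -0.2  1.3 -0.8 -2.9 -0.2  1.8  1.8]
foot [ 5.48074996e-01  1.75847375e-02 -2.85196650e-05] level [0.54828733 0.01771893 0.008     ] cap [[0.54828733 0.01771893 0.052     ]]
foot in wedge frame [ 1.10692851e-01 -2.10197430e-02 -2.85196650e-05]
```

```bash
cat > meas.py <<'E'
from h import *
def meas():
    o=manip.get_obs();c=cal('wrist');im=manip.camera('wrist');c2=cal('wrist')
    print('t',o['clock'],o['position'],'camshift',np.abs(c[3]-c2[3]).max())
    hsv=cv2.cvtColor(im,cv2.COLOR_BGR2HSV)
    w=cv2.inRange(hsv,(3,70,40),(20,255,200)); w[:,:270]=0; w[:,360:]=0; w[:110]=0;w[215:]=0
    k=max(cv2.findContours(w,cv2.RETR_EXTERNAL,cv2.CHAIN_APPROX_NONE)[0],key=cv2.contourArea)
    b=cv2.boxPoints(cv2.minAreaRect(k)); print(b.round(1).tolist())
    b=b[np.argsort(b[:,1])]; t=b[:2][np.argsort(b[:2,0])]; u=b[2:][np.argsort(-b[2:,0])]; q=np.r_[t,u]+.5
    rw=least_squares(lambda p:(proj('wrist',wedge(p,WC),c)-q).ravel(),[.514,-.079,1.4]);print('wedge',rw.x.round(4),rw.cost)
    d=(hsv[...,2]<45).astype(np.uint8); d[130:]=0; d[:,:300]=0
    n,l,s,ce=cv2.connectedComponentsWithStats(d); px=ce[[j for j in range(1,n) if s[j,4]>150]]; px=px[np.argsort(px[:,0])][:2]; print(px.round(1).tolist())
    L=np.array([[-.105,-.08,.049],[.105,-.08,.049]])
    r=least_squares(lambda p:(proj('wrist',stand(p,L),c)-px).ravel(),[.683,.064,-.368]);print('stand',r.x.round(4),r.cost)
    f=stand(r.x,[-.105,-.08,.008])[0];print('foot',f.round(4),'in wedge frame',R.from_euler('z',-rw.x[2]).apply(f-[*rw.x[:2],0]).round(4))
    return o,im
if __name__=='__main__': meas()
E
python3 meas.py
```

```text
t 3.65 [ 0.50859847 -0.10740137  0.30378046] camshift 0.00043589625589252057
[[299.0, 125.0], [332.1000061035156, 124.4000015258789], [333.29998779296875, 189.89999389648438], [300.20001220703125, 190.5]]
wedge [ 0.5118 -0.0802  1.4182] 0.5610215825676945
[[333.1, 55.6], [529.2, 93.7]]
stand [ 0.6755  0.065  -0.3534] 0.4253563858421305
foot [ 0.5491  0.0261 -0.    ] in wedge frame [ 0.1108 -0.0206 -0.    ]
```

The reading has settled: the tool sits over wedge-local (-27, -1) mm and the foot is at (111, -21) mm in the wedge frame. Next I descend and grip the wedge's thick end.

```bash
python3 -m jog '[{"grip":-1,"slide":[0,0,4.4],"yaw":0},{"grip":-1,"slide":[0,0,4.4],"yaw":0},{"grip":-1,"slide":[0,0,4.4],"yaw":0},{"grip":-1,"slide":[0,0,4.4],"yaw":0},{"grip":-1,"slide":[0,0,4.4],"yaw":0},{"grip":-1,"slide":[0,0,1.0],"yaw":0},{"grip":-1,"slide":[0,0,0.2],"yaw":0},{"grip":-1,"slide":[0,0,0],"yaw":0}]' 30
python3 -m jog '[{"grip":0,"slide":[0,0,0],"yaw":0},{"grip":0.4,"slide":[0,0,0],"yaw":0},{"grip":0.6,"slide":[0,0,0],"yaw":0},{"grip":0.6,"slide":[0,0,0],"yaw":0},{"grip":0.6,"slide":[0,0,0],"yaw":0},{"grip":0.6,"slide":[0,0,0],"yaw":0}]' 30
python3 - <<'E'
from h import *
o=manip.get_obs();print(o['position'],R.from_quat(o['ee_rot']).as_matrix().round(3)[:,0])
im=manip.camera('wrist');cv2.imwrite('pics/w3.png',im)
E
```

```text
clock: 4.5
position: [0.5099, -0.1071, 0.0736]
ee_rot: [0.765, 0.645, 0.001, 0.001]
ft_force: [0.4, -0.3, -0.2]
grip_width: 0.997
grasp_force: 0.0
clock: 5.1
position: [0.5095, -0.1067, 0.0732]
ee_rot: [0.764, 0.645, 0.0, 0.001]
ft_force: [-2.4, -0.4, 9.7]
grip_width: 0.487
grasp_force: 29.4
[ 0.50946932 -0.10670529  0.07315111] [ 0.168  0.986 -0.001]
```

View pics/w3.png

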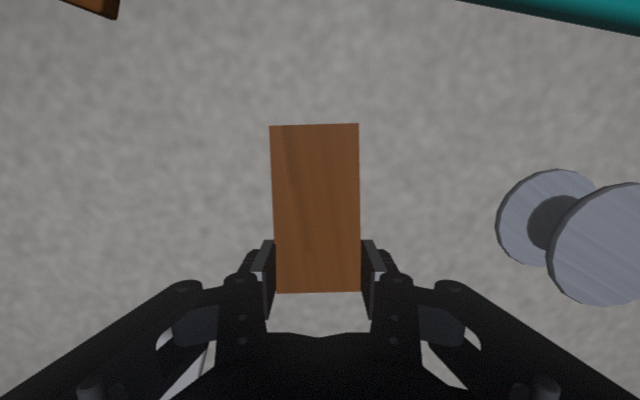

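The fingers hold the wedge by its rear part: it spans rows 124 to 293, centred at column 316. At the final position the pads would come within about 1 mm of the plate edge, so I regrip 11 mm further back before driving it in.

```bash
python3 -m jog '[{"grip":-0.5,"slide":[0,0,0],"yaw":0},{"grip":-0.5,"slide":[0,0,-0.1],"yaw":0},{"grip":-0.5,"slide":[0,0,0],"yaw":0},{"grip":-0.5,"slide":[-1.1,0,0],"yaw":0},{"grip":-0.5,"slide":[0,0,0],"yaw":0},{"grip":0.6,"slide":[0,0,0],"yaw":0},{"grip":0.6,"slide":[0,0,0],"yaw":0},{"grip":0.6,"slide":[0,0,0],"yaw":0}]' 30
python3 -m jog '[{"grip":0.6,"slide":[0,0,0],"yaw":0},{"grip":0.6,"slide":[0,0,0],"yaw":0},{"grip":0.6,"slide":[0,0,0],"yaw":0}]' 30
cat > fit.py <<'E'
from h import *
def fit(foot=(.5495,.026),ya=1.215,inn=.005):
    c=cal('wrist');o=manip.get_obs();im=manip.camera('wrist');hsv=cv2.cvtColor(im,cv2.COLOR_BGR2HSV)
    w=cv2.inRange(hsv,(3,70,40),(20,255,200)); w[:90]=0;w[:,:200]=0;w[:,440:]=0
    k=max(cv2.findContours(w,cv2.RETR_EXTERNAL,cv2.CHAIN_APPROX_NONE)[0],key=cv2.contourArea)
    q=cv2.approxPolyDP(k,8,True)[:,0].astype(float); print(q.tolist())
    X=R.from_quat(o['ee_rot']).as_matrix(); y0=np.arctan2(X[1,0],X[0,0]); p0=np.array(o['position'])
    t=q[np.argsort(q[:,1])][:2]; t=t[np.argsort(t[:,0])]+.5
    g=p0[:2]+.037*X[:2,0]
    r=least_squares(lambda p:np.r_[(proj('wrist',wedge(p,WC[:2]),c)-t).ravel(),(p[2]-y0)*200],[*g,y0]).x
    print('tcp',p0.round(4),'toolyaw',y0.round(3),'wedge',r.round(4))
    l=(r[:2]-p0[:2])@X[:2,:2]; print('wedge in tool',l.round(4))
    f=np.array(foot); print('foot in wedge',R.from_euler('z',-r[2]).apply([*(f-r[:2]),0]).round(4))
    return im
if __name__=='__main__': fit()
E
python3 fit.py
```

```text
clock: 5.95
position: [0.5071, -0.1174, 0.0731]
ee_rot: [0.764, 0.645, -0.0, 0.0]
ft_force: [-1.3, -2.2, 3.6]
grip_width: 0.481
grasp_force: 30.7
clock: 6.25
position: [0.5071, -0.1174, 0.0731]
ee_rot: [0.764, 0.645, -0.0, 0.0]
ft_force: [-2.0, -1.2, 5.6]
grip_width: 0.48
grasp_force: 30.8
[[360.0, 98.0], [270.0, 100.0], [275.0, 272.0], [361.0, 271.0]]
tcp [ 0.5071 -0.1174  0.0731] toolyaw 1.402 wedge [ 0.5126 -0.0796  1.404 ]
wedge in tool [ 0.0382 -0.0009]
foot in wedge [ 0.1103 -0.0188  0.    ]
```

```bash
python3 -m jog '[{"grip":0.6,"slide":[0,0,0],"yaw":0.09},{"grip":0.6,"slide":[0,0,0],"yaw":0.097},{"grip":0.6,"slide":[0,-0.9,0],"yaw":0},{"grip":0.6,"slide":[1.2,0,0],"yaw":0},{"grip":0.6,"slide":[1.2,0,0],"yaw":0},{"grip":0.6,"slide":[1.2,0,0],"yaw":0},{"grip":0.6,"slide":[0.9,0,0],"yaw":0},{"grip":0.6,"slide":[0,0,0],"yaw":0}]' 40
python3 - <<'E'
from fit import *
im=fit(); manip.masks_of('wedge','wrist')
cv2.imwrite('pics/w4.png',im)
print('side',proj('side',[.5495,.026,.05]))
E
```

```text
clock: 7.1
position: [0.5145, -0.0704, 0.0731]
ee_rot: [0.82, 0.573, 0.001, -0.0]
ft_force: [1.3, 3.4, 4.4]
grip_width: 0.482
grasp_force: 41.0
[[360.0, 98.0], [270.0, 100.0], [276.0, 272.0], [360.0, 271.0]]
tcp [ 0.5145 -0.0704  0.0731] toolyaw 1.219 wedge [ 0.5268 -0.0341  1.2214]
wedge in tool [ 0.0383 -0.001 ]
foot in wedge [ 0.0642 -0.0008  0.    ]
side [[316.53924064 237.60760733]]
```

View pics/w4.png

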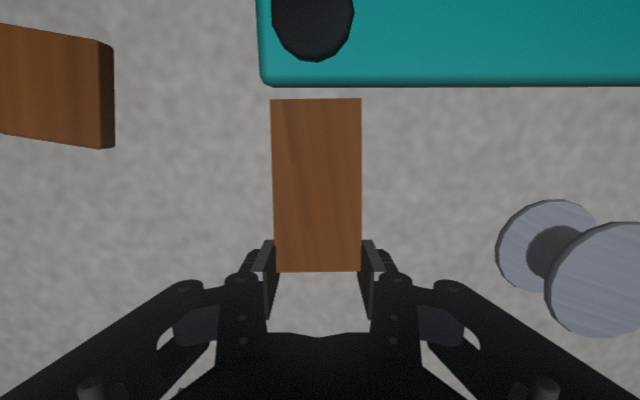

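The picture shows the wedge's thin end (270-360, row 99) square to the plate edge and the short-foot cap straight ahead at (313,18). The line-up is good to about 1 mm, so I push in.

```bash
python3 - <<'E'
from h import *
print(ray('wrist',[[313,18],[313,62]],.044).round(4))
E
python3 -m jog '[{"grip":0.6,"slide":[0.8,0,0],"yaw":0},{"grip":0.6,"slide":[0.8,0,0],"yaw":0},{"grip":0.6,"slide":[0.6,0,0],"yaw":0},{"grip":0.6,"slide":[0.5,0,0],"yaw":0},{"grip":0.6,"slide":[0.5,0,0],"yaw":0},{"grip":0.6,"slide":[0.5,0,0],"yaw":0},{"grip":0.6,"slide":[0.5,0,0],"yaw":0},{"grip":0.6,"slide":[0,0,0],"yaw":0}]' 60
python3 - <<'E'
from fit import *
im=fit(); cv2.imwrite('pics/w5.png',im)
E
```

```text
[[0.5469 0.0215 0.044 ]
 [0.5427 0.0102 0.044 ]]
clock: 8.0
position: [0.5285, -0.0368, 0.0733]
ee_rot: [0.822, 0.57, -0.002, 0.002]
ft_force: [-3.6, -12.0, 11.7]
grip_width: 0.473
grasp_force: 59.8
[[273.0, 184.0], [276.0, 272.0], [360.0, 271.0], [361.0, 184.0]]
tcp [ 0.5285 -0.0368  0.0733] toolyaw 1.212 wedge [ 0.5278 -0.0381  1.2123]
wedge in tool [-0.0014 -0.0002]
foot in wedge [0.0676 0.0022 0.    ]
```

```bash
for i in 1; do python3 -m jog '[{"grip":0.6,"slide":[0.4,0,0],"yaw":0},{"grip":0.6,"slide":[0.4,0,0],"yaw":0},{"grip":0.6,"slide":[0.4,0,0],"yaw":0},{"grip":0.6,"slide":[0,0,0],"yaw":0},{"grip":0.6,"slide":[0,0,0],"yaw":0}]' 60; done
python3 - <<'E'
from fit import *
im=fit(); cv2.imwrite('pics/w6.png',np.hstack([cv2.imread('pics/w5.png')[:300,200:560],im[:300,200:560]]))
s=manip.camera('side');cv2.imwrite('pics/side6.png',s)
E
```

```text
clock: 8.55
position: [0.5327, -0.0258, 0.0733]
ee_rot: [0.822, 0.57, -0.002, 0.002]
ft_force: [-4.0, -12.3, 11.8]
grip_width: 0.474
grasp_force: 59.8
[[274.0, 215.0], [277.0, 273.0], [360.0, 271.0], [361.0, 214.0]]
tcp [ 0.5327 -0.0258  0.0733] toolyaw 1.212 wedge [ 0.5268 -0.0418  1.2131]
wedge in tool [-0.017   0.0001]
foot in wedge [0.0714 0.0025 0.    ]
```

View pics/w6.png

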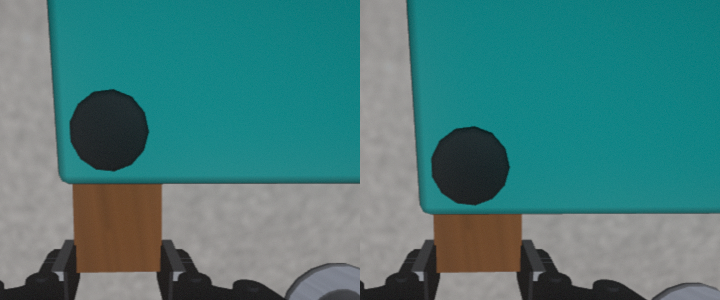

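```bash
cat > rel.py <<'E'
from h import *
def rel(im):
    c=cal('wrist');o=manip.get_obs();hsv=cv2.cvtColor(im,cv2.COLOR_BGR2HSV);f=c[0]
    w=cv2.inRange(hsv,(3,70,40),(20,255,200)); w[:90]=0;w[:,:200]=0;w[:,440:]=0
    k=max(cv2.findContours(w,cv2.RETR_EXTERNAL,cv2.CHAIN_APPROX_NONE)[0],key=cv2.contourArea)[:,0]
    rear=[(k[:,0].min()+k[:,0].max())/2,k[:,1].max()+.5]
    d=(hsv[...,2]<62).astype(np.uint8); d[225:]=0; d[:,:230]=0; d[:,400:]=0
    kk=max(cv2.findContours(d,cv2.RETR_EXTERNAL,cv2.CHAIN_APPROX_NONE)[0],key=cv2.contourArea)
    e=cv2.fitEllipse(kk); print('cap ellipse',np.round(e[0],1),np.round(e[1],1),'rear',rear)
    X=R.from_quat(o['ee_rot']).as_matrix(); p=np.array(o['position'])
    a=(ray('wrist',rear,.0155,c)[0]-p)@X
    for z in (.044,.048,.052):
        b=(ray('wrist',e[0],z,c)[0]-p)@X; zc=(c[3]@[*ray('wrist',e[0],z,c)[0],1])[2]
        print('cap z',z,'tool',b[:2].round(4),'rear',a[:2].round(4),'foot in wedge x',(b[0]-a[0]-.04).round(4),'expected dia px',(f*.026/zc).round(1))
if __name__=='__main__':
    import sys
    im=manip.camera('wrist'); rel(im)
E
python3 rel.py; grep -n x /dev/null; python3 -c "
import cv2;b=cv2.imread('pics/side6.png');cv2.imwrite('pics/side6c.png',cv2.resize(b[210:300,280:400],None,fx=6,fy=6,interpolation=cv2.INTER_CUBIC))"
```

```text
cap ellipse [309.7 165.4] [75.6 76.7] rear [np.float64(318.0), np.float64(273.5)]
cap z 0.044 tool [ 0.0539 -0.0028] rear [-0.0021  0.    ] foot in wedge x 0.016 expected dia px 77.0
cap z 0.048 tool [ 0.0544 -0.0027] rear [-0.0021  0.    ] foot in wedge x 0.0165 expected dia px 80.3
cap z 0.052 tool [ 0.0549 -0.0026] rear [-0.0021  0.    ] foot in wedge x 0.0171 expected dia px 83.8
```

View pics/side6c.png

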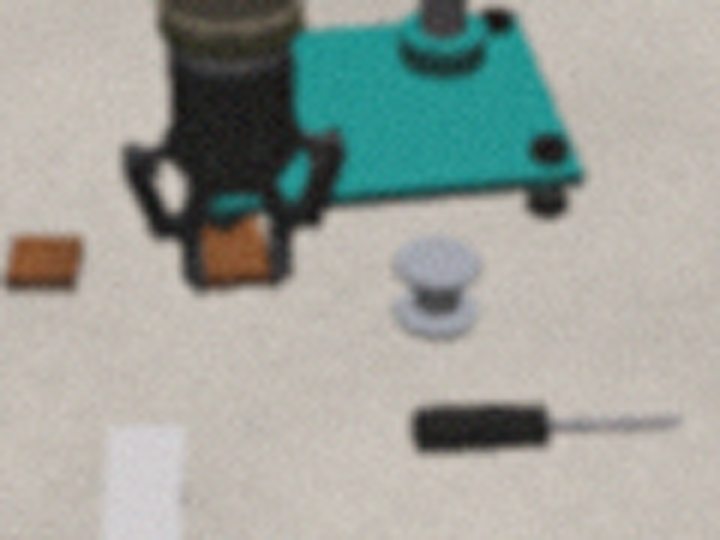

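The side picture shows the wedge held at (319,251) under the plate corner, with everything else undisturbed. The foot is about 16.5 mm ahead of the wedge centre, so roughly 11.5 mm is still to go.

```bash
python3 -m jog '[{"grip":0.6,"slide":[0.4,0,0],"yaw":0},{"grip":0.6,"slide":[0.4,0,0],"yaw":0},{"grip":0.6,"slide":[0,0,0],"yaw":0}]' 60
python3 -m jog '[{"grip":0.6,"slide":[0.2,0,0],"yaw":0},{"grip":0.6,"slide":[0,0,0],"yaw":0}]' 60
python3 rel.py
python3 -m jog '[{"grip":0.6,"slide":[0.2,0,0],"yaw":0},{"grip":0.6,"slide":[0,0,0],"yaw":0}]' 60
python3 rel.py
```

```text
clock: 9.0
position: [0.5355, -0.0183, 0.0733]
ee_rot: [0.822, 0.57, -0.002, 0.002]
ft_force: [-4.2, -12.3, 12.4]
grip_width: 0.466
grasp_force: 59.9
clock: 9.2
position: [0.536, -0.017, 0.0733]
ee_rot: [0.822, 0.569, -0.002, 0.002]
ft_force: [-5.3, -15.2, 14.0]
grip_width: 0.47
grasp_force: 60.1
cap ellipse [310.7 191.1] [72.1 76.1] rear [np.float64(317.5), np.float64(272.5)]
cap z 0.044 tool [ 0.045  -0.0025] rear [-0.0016 -0.0002] foot in wedge x 0.0066 expected dia px 75.3
cap z 0.048 tool [ 0.0459 -0.0024] rear [-0.0016 -0.0002] foot in wedge x 0.0075 expected dia px 78.4
cap z 0.052 tool [ 0.0468 -0.0023] rear [-0.0016 -0.0002] foot in wedge x 0.0084 expected dia px 81.9
clock: 9.45
position: [0.5367, -0.0152, 0.0733]
ee_rot: [0.822, 0.569, -0.002, 0.002]
ft_force: [-4.9, -15.1, 13.4]
grip_width: 0.469
grasp_force: 60.1
cap ellipse [310.8 194.7] [67.3 77.3] rear [np.float64(317.5), np.float64(273.5)]
cap z 0.044 tool [ 0.0437 -0.0025] rear [-0.0021 -0.0002] foot in wedge x 0.0058 expected dia px 75.0
cap z 0.048 tool [ 0.0446 -0.0024] rear [-0.0021 -0.0002] foot in wedge x 0.0068 expected dia px 78.2
cap z 0.052 tool [ 0.0456 -0.0023] rear [-0.0021 -0.0002] foot in wedge x 0.0077 expected dia px 81.6
```

```bash
sed -i 's/d\[225:\]=0/d[245:]=0/' rel.py
python3 -m jog '[{"grip":0.6,"slide":[0.2,0,0],"yaw":0},{"grip":0.6,"slide":[0,0,0],"yaw":0}]' 60
python3 -m jog '[{"grip":0.6,"slide":[0.2,0,0],"yaw":0},{"grip":0.6,"slide":[0,0,0],"yaw":0}]' 60
python3 - <<'E'
from rel import *
im=manip.camera('wrist');cv2.imwrite('pics/w7.png',im);rel(im);cv2.imwrite('pics/side7.png',manip.camera('side'))
E
```

```text
clock: 9.7
position: [0.5373, -0.0138, 0.0733]
ee_rot: [0.822, 0.569, -0.003, 0.002]
ft_force: [-6.2, -15.7, 15.5]
grip_width: 0.47
grasp_force: 60.2
clock: 9.9
position: [0.5375, -0.0135, 0.0732]
ee_rot: [0.822, 0.569, -0.004, 0.003]
ft_force: [-10.0, -20.8, 19.6]
grip_width: 0.475
grasp_force: 60.7
cap ellipse [310.6 203.2] [74.7 75.6] rear [np.float64(318.0), np.float64(273.5)]
cap z 0.044 tool [ 0.0407 -0.0026] rear [-0.0021  0.    ] foot in wedge x 0.0028 expected dia px 74.5
cap z 0.048 tool [ 0.0417 -0.0025] rear [-0.0021  0.    ] foot in wedge x 0.0039 expected dia px 77.7
cap z 0.052 tool [ 0.0428 -0.0024] rear [-0.0021  0.    ] foot in wedge x 0.005 expected dia px 81.1
```

The last 2 mm command moved the tool only 0.4 mm while the force jumped to 23 N, and the foot is now 5 mm ahead of the wedge centre. That is the level stop, so I unload, release and back away.

```bash
python3 -m jog '[{"grip":0.6,"slide":[-0.7,0,0],"yaw":0},{"grip":0.6,"slide":[0,0,0],"yaw":0},{"grip":0,"slide":[0,0,0],"yaw":0},{"grip":-0.4,"slide":[0,0,0],"yaw":0},{"grip":-0.5,"slide":[0,0,0],"yaw":0},{"grip":-0.5,"slide":[-2,0,0],"yaw":0},{"grip":-0.5,"slide":[-2.5,0,0],"yaw":0},{"grip":-0.5,"slide":[-2.5,0,0],"yaw":0}]' 30
python3 -m jog '[{"grip":-0.5,"slide":[0,0,-3],"yaw":0},{"grip":-0.5,"slide":[0,0,-4],"yaw":0},{"grip":-0.5,"slide":[0,0,0],"yaw":0},{"grip":-0.5,"slide":[0,0,0],"yaw":0}]' 30
python3 - <<'E'
from h import *
o=manip.get_obs();print(o['position']);c=cal('wrist');im=manip.camera('wrist');cv2.imwrite('pics/w8.png',im)
cv2.imwrite('pics/side8.png',manip.camera('side'))
E
```

```text
clock: 10.8
position: [0.5113, -0.0785, 0.0726]
ee_rot: [0.821, 0.571, -0.0, -0.0]
ft_force: [-0.3, -0.4, -0.9]
grip_width: 0.748
grasp_force: 0.0
clock: 11.2
position: [0.5121, -0.0783, 0.1433]
ee_rot: [0.821, 0.571, 0.0, 0.001]
ft_force: [0.5, -0.3, -0.1]
grip_width: 0.752
grasp_force: 0.0
[ 0.51208843 -0.0783103   0.14334197]
```

View pics/w8.png

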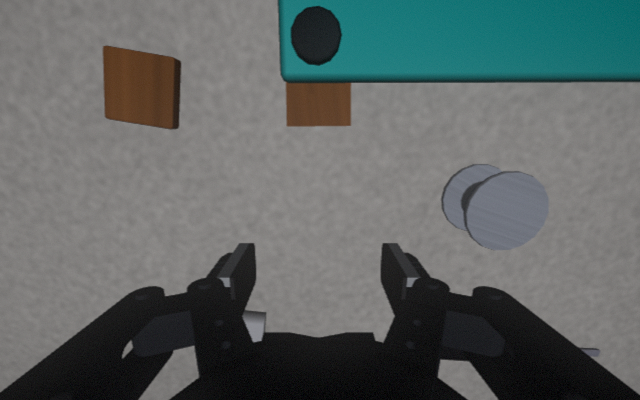

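The wedge stays under the foot, with its rear edge at (318,126), and the cap is at (316,36) with the plate edge at row 81. I'll check the seat before pressing.

```bash
python3 - <<'E'
from h import *
c=cal('wrist');o=manip.get_obs();im=cv2.imread('pics/w8.png');hsv=cv2.cvtColor(im,cv2.COLOR_BGR2HSV)
X=R.from_quat(o['ee_rot']).as_matrix();p=np.array(o['position']);print(p,np.arctan2(X[1,0],X[0,0]))
d=(hsv[...,2]<62).astype(np.uint8);d[78:]=0;d[:,:285]=0;d[:,350:]=0
k=max(cv2.findContours(d,cv2.RETR_EXTERNAL,cv2.CHAIN_APPROX_NONE)[0],key=cv2.contourArea);e=cv2.fitEllipse(k);print(e)
w=cv2.inRange(hsv,(3,70,40),(20,255,200));w[:,:250]=0;w[:,400:]=0;w[150:]=0
k=max(cv2.findContours(w,cv2.RETR_EXTERNAL,cv2.CHAIN_APPROX_NONE)[0],key=cv2.contourArea)[:,0]
rear=[(k[:,0].min()+k[:,0].max())/2,k[:,1].max()+.5]
a=(ray('wrist',rear,.016,c)[0]-p)@X
for z in (.044,.052):
    P=ray('wrist',e[0],z-.002,c)[0];b=(P-p)@X;print(z,P.round(4),b.round(4),'rear',a.round(4),'foot in wedge',(b-a)[:2].round(4)-[.04,0])
# level test: image motion in the fixed cameras between sunk and now of the diagonal/near caps
a0=cv2.imread('pics/side0.png');a1=cv2.imread('pics/side8.png')
g=lambda i:cv2.cvtColor(i,cv2.COLOR_BGR2GRAY).astype(np.float32)
for nm,L in (('pillartop',[.05,0,.40]),('far',[.105,-.08,.052])):
  for yy in (1,):
    s0=proj('side',stand((.676,.064,-.355),L,.063))[0];s1=proj('side',stand((.676,.064,-.355),L,0))[0];print(nm,'pred shift px',(s1-s0).round(2),s0.round())
sl=np.s_[120:165,330:375]
print('measured shift at pillar top',cv2.phaseCorrelate(g(a0[sl]),g(a1[sl]),cv2.createHanningWindow((45,45),cv2.CV_32F)))
E
```

```text
[ 0.51118033 -0.07826552  0.1418309 ] 1.2154174135396205
((315.6027526855469, 35.042144775390625), (48.9210205078125, 57.86820602416992), 179.00009155273438)
0.044 [0.5489 0.0274 0.042 ] [ 0.1122 -0.0012  0.0998] rear [6.680e-02 1.000e-04 1.258e-01] foot in wedge [ 0.0054 -0.0013]
0.052 [0.5482 0.0254 0.05  ] [ 0.1101 -0.0012  0.0918] rear [6.680e-02 1.000e-04 1.258e-01] foot in wedge [ 0.0032 -0.0012]
pillartop pred shift px [ 3.18 -1.83] [352. 142.]
far pred shift px [ 0.35 -0.44] [371. 233.]
measured shift at pillar top ((2.8106243702746845, -0.6324441934672009), 0.8675236254562566)
```

The pillar top in the side view has shifted (2.8, -0.6) px where the level stand predicts about (3.2, -1.8), and the foot is 3 to 5 mm ahead of the wedge centre. The stand is level, so next I shut the fingers and press the cap.

```bash
python3 -m jog '[{"grip":1,"slide":[0,0,-4],"yaw":0},{"grip":1,"slide":[0,0,0],"yaw":0},{"grip":1,"slide":[3.6,-0.1,0],"yaw":0},{"grip":1,"slide":[3.7,0,0],"yaw":0},{"grip":1,"slide":[3.7,0,0],"yaw":0},{"grip":1,"slide":[0,0,0],"yaw":0},{"grip":1,"slide":[0,0,0],"yaw":0}]' 30
python3 -m jog '[{"grip":1,"slide":[0,0,2],"yaw":0},{"grip":1,"slide":[0,0,1.8],"yaw":0},{"grip":1,"slide":[0,0,0.7],"yaw":0},{"grip":1,"slide":[0,0,0],"yaw":0},{"grip":1,"slide":[0,0,0],"yaw":0}]' 30
```

```text
clock: 12.0
position: [0.5488, 0.0257, 0.1815]
ee_rot: [0.82, 0.572, -0.001, -0.001]
ft_force: [-0.0, -0.6, -0.4]
grip_width: -0.002
grasp_force: 0.0
clock: 12.5
position: [0.5494, 0.0244, 0.1383]
ee_rot: [0.821, 0.57, 0.0, 0.0]
ft_force: [0.5, -0.6, 0.2]
grip_width: -0.001
grasp_force: 0.0
```

```bash
python3 - <<'E'
from h import *
o=manip.get_obs();c=cal('wrist');im=manip.camera('wrist');cv2.imwrite('pics/w9.png',im);print(o['position'],proj('wrist',[[.548,.0255,.052],[*o['position'][:2],o['position'][2]-.073]],c).round())
E
```

```text
[0.54943344 0.02439293 0.1383124 ] [[315. 245.]
 [318. 256.]]
```

View pics/w9.png

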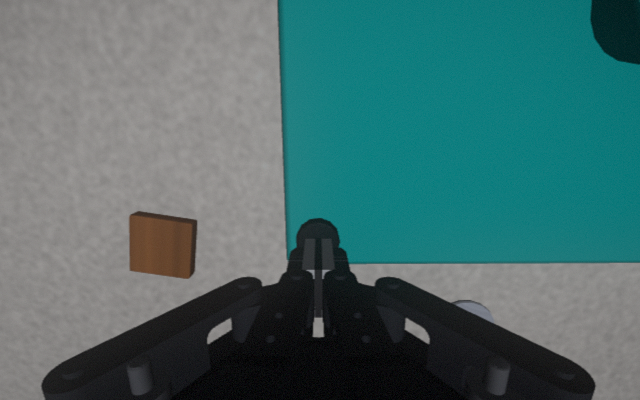

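The shut fingertips at (318,256) stand right over the cap, which shows at (318,238). I press down slowly.

```bash
python3 -m jog '[{"grip":1,"slide":[0,0,0.6],"yaw":0},{"grip":1,"slide":[0,0,0.4],"yaw":0},{"grip":1,"slide":[0,0,0.2],"yaw":0},{"grip":1,"slide":[0,0,0],"yaw":0},{"grip":1,"slide":[0,0,0],"yaw":0}]' 30
python3 -m jog '[{"grip":1,"slide":[0,0,0.2],"yaw":0},{"grip":1,"slide":[0,0,0],"yaw":0}]' 30
```

```text
clock: 13.05
position: [0.5493, 0.0249, 0.1259]
ee_rot: [0.821, 0.571, 0.0, 0.0]
ft_force: [0.1, -1.4, 1.1]
grip_width: -0.002
grasp_force: 0.0
clock: 13.25
position: [0.5495, 0.0249, 0.1246]
ee_rot: [0.821, 0.571, 0.0, 0.0]
ft_force: [-3.1, 0.2, 7.3]
grip_width: -0.003
grasp_force: 3.4
```

Contact came at a tip height of 52 mm, which is exactly level. I press slightly more and hold, then lift away.

```bash
python3 -m jog '[{"grip":1,"slide":[0,0,0.1],"yaw":0},{"grip":1,"slide":[0,0,0],"yaw":0},{"grip":1,"slide":[0,0,0],"yaw":0},{"grip":1,"slide":[0,0,0],"yaw":0}]' 30
python3 -m jog '[{"grip":1,"slide":[0,0,-1],"yaw":0},{"grip":1,"slide":[0,0,-4],"yaw":0},{"grip":1,"slide":[0,0,-4],"yaw":0},{"grip":1,"slide":[-4,0,0],"yaw":0},{"grip":1,"slide":[-4,0,0],"yaw":0},{"grip":1,"slide":[-3,0,0],"yaw":0},{"grip":1,"slide":[0,0,0],"yaw":0},{"grip":1,"slide":[0,0,0],"yaw":0}]' 30
python3 - <<'E'
from h import *
im=manip.camera('wrist');c=cal('wrist');cv2.imwrite('pics/w10.png',im)
a0=cv2.imread('pics/side8.png');a1=manip.camera('side')
g=lambda i:cv2.cvtColor(i,cv2.COLOR_BGR2GRAY).astype(np.float32);sl=np.s_[120:165,330:375]
print(cv2.phaseCorrelate(g(a0[sl]),g(a1[sl]),cv2.createHanningWindow((45,45),cv2.CV_32F)))
hsv=cv2.cvtColor(im,cv2.COLOR_BGR2HSV);w=cv2.inRange(hsv,(3,70,40),(20,255,200));w[:,:250]=0;w[:,400:]=0
k=max(cv2.findContours(w,cv2.RETR_EXTERNAL,cv2.CHAIN_APPROX_NONE)[0],key=cv2.contourArea)[:,0]
print('rear mid',ray('wrist',[(k[:,0].min()+k[:,0].max())/2,k[:,1].max()+.5],.016,c),'before', None)
E
```

```text
clock: 13.65
position: [0.5495, 0.025, 0.1244]
ee_rot: [0.821, 0.571, 0.0, 0.001]
ft_force: [-7.6, -0.7, 15.3]
grip_width: 0.002
grasp_force: 8.3
clock: 14.45
position: [0.511, -0.0785, 0.2133]
ee_rot: [0.822, 0.57, 0.0, 0.0]
ft_force: [0.6, 0.4, -0.9]
grip_width: 0.002
grasp_force: 0.0
((0.38917206288985184, 0.47293662841367734), 0.9945632049183787)
rear mid [[ 0.53551649 -0.01513237  0.016     ]] before None
```

```bash
python3 -c "
from workcell import manip
print(manip.hand_in())"
```

```text
the job is handed in; nothing more can be done
None
```

The wedge was slid along the table under the short foot until the stand reached its level stop, the cap held firm under a press of about 15 N, and the job is handed in with the arm clear; no verdict was shown.

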